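Hold the weighing funnel over the bottle on the balance

TASK

The amber bottle on the balance is about to be filled by weight: take off its loose blue cap and leave the cap in the steel tray, then take the steel funnel out of its rack by its black handle and bring it across to the balance, clear of the bottles and tubes that stand between. Hold the funnel upright and centred with the end of its stem about a centimetre above the open mouth of the bottle, touching neither bottle nor balance so that nothing falsifies the weighing, and finish while holding it there for a colleague to pour. The bottle must stay standing on the weighing pan, the funnel must never knock against it, and the other bottles and the tube rack are to be left as they stand.

Things in the scene. Friction and masses are not known exactly. Their poses are not given: they have to be found in the camera images.
- balance: Grey top-loading laboratory balance, fixed, 200 x 150 mm, housing 50 mm high. Origin on the bench right under the centre of its round steel pan (diameter 120 mm, top 58 mm above the bench); the housing reaches 125 mm from the origin along its -x (display end, lower) and 75 mm along +x, 75 mm to either side in y; z is up.
- bottle: Amber glass bottle standing loose on the pan, open under its cap; 100 mm high, body diameter 56 mm up to 64 mm, shoulder from there to 78 mm, then a straight neck of 40 mm outside and 34 mm inside diameter. 0.14 kg or so. Origin: centre of its underside; z up its axis.
- bottle_mouth (a point): Centre of the bottle's mouth, in the plane of its rim (100 mm above the bottle's underside); z up the bottle's axis.
- cap: Blue plastic screw cap, 50 mm outside diameter, 24 mm high, set loosely over the bottle's neck, not screwed (2 mm play all round; inside 20 mm deep, its top rests on the rim), so it lifts straight off. About 25 g. Origin: centre of its open lower end; z towards its closed top.
- tray: Shallow stainless tray, fixed, 120 (x) x 110 (y) mm outside, 18 mm high, walls and floor 3 mm. Origin: centre of its underside; z up.
- funnel: Stainless steel funnel, 80 mm high, about 0.1 kg, hanging in the hole of its rack. Origin: centre of the lower end of its stem; z up its axis. Stem 18 mm outside diameter and 35 mm long, then a cone that widens to 77 mm over the rim bead at the top. The handle points along -x; in the rack the handle side may hang a degree or two low.
- funnel_grip: The funnel's black plastic handle, fixed to the rim: a level bar 58 mm long (along its x), 16 mm wide (y) and 14 mm high (z). Origin: centre of the bar, 72 mm from the funnel's axis (along the funnel's -x) and 74 mm above the end of its stem. Same axes as the funnel.
- funnel_rack: Light wooden funnel rack, fixed: base 120 x 120 mm, top plate 100 x 100 mm whose top is 105 mm above the bench, with one round through hole of 37 mm in the middle in which the funnel's cone rests; its stem hangs below the plate and the funnel lifts out straight up (by 52 mm to clear the plate). Origin: on the bench under the hole; z up.
- stock_bottle: Bystander: amber bottle with a blue cap, diameter 70 mm, 145 mm high, loose. Origin: centre of its underside.
- clear_bottle: Bystander: greenish glass bottle with a glass stopper, diameter 62 mm, 140 mm high, loose. Origin: centre of its underside.
- wash_bottle: Bystander: white wash bottle with blue cap and bent blue spout, diameter 60 mm, 172 mm high over the spout, which reaches 55 mm from the axis along -x; loose. Origin: centre of its underside.
- tube_rack: Bystander: blue rack of capped test tubes, 160 (x) x 60 (y) mm, 105 mm high over the tubes, loose. Origin: centre of its underside.
Things that resemble listed ones, but are neither listed nor needed, are in the scene too. Leave any red or yellow look-alike of the cap alone.

How it is judged:
By the outcome, as a careful person would: the job done as asked, in the order asked, and still so for the second after the job is handed in, while the arm keeps its last pose, push and grip.
It also fails if it takes over 56 s, if anything falls off the work surface, if the arm or the gripper's body presses on something with over 40 N, if the wrist force passes 120 N, or if a joint passes its speed limit or range.

ROBOT

A 6-joint arm with a two-finger parallel gripper is mounted at the origin on the work surface. World frame = base frame: x ahead of the robot, y to its left, z up, the work surface at z = 0. Lengths are in m, angles in rad, forces in N, time in s.
With the tool pointing down it reaches from about 0.425 to 0.95 m from the base axis. Payload 3.5 kg.
Tool frame: the origin (TCP) lies on the centre line of the jaws, within the pads' length; the fingertips stand 8 mm ahead of it and the grasp point (between the pads) lies 11 mm behind it; z points along the fingers, y is the line along which they close (so a half turn about z gives the same grasp; the last joint's range is limited). The gripper opens to 85 mm and grips with 20 to 120 N. Pads are 22 mm wide; open, the fingers measure 114 mm over their backs; the gripper's body (76 mm by 85 mm) begins 54 mm behind the grasp point. The pads swing forward as they close: fully open they stand 13 mm farther back than shut.
Start: joints at [-1.389, 0.286, 1.577, -0, 1.279, -0.15], TCP at [0.22, -0.638, 0.239] pointing down, gripper open.
Joint ranges: [-2.77, 2.77], [-0.9, 2.22], [0.21, 2.48], [-1.53, 4.67], [0.24, 2.81], [-2.84, 2.84]. Speed limits (rad/s): [2.79, 2.79, 3.14, 3.14, 3.14, 3.14].

INTERFACE

Orientations are given as a unit quaternion [x, y, z, w].
In Python, from plant import ctrl gives the robot as it stands. The module is installed in compiled form; this text tells all that it offers.
- The arm moves only by the tool send_rows, never from a script. Its argument "steps" is a list of rows, each a list of 5 numbers: the shift along the tool's x, y, z in m, then the turn about the tool's z in degrees, then the opening, from -1 (shut) to 1 (fully open). A call has 1 to 12 rows; each row is the pose to reach, as a shift and turn from the pose commanded when the call began, along the tool's axes at that moment; what a row does not reach only later rows make up. A row lasts 1/10 s, in which the tool goes at most 50 mm and 8.59 degrees, less where a joint would pass 70% of its speed; a pose out of reach is approached as far as the arm can. A call with a gripper value outside its range is refused whole. The fingers move at their own pace and stop on an object; "squeeze" is the grip in N (left out, the last holds). Time passes only in rows, so rows that repeat a pose let the fingers close. It gives the time, the measured TCP pose, the force, the opening and the grip force at its end, in the units of the state.
- ctrl.get_state(): the state, without advancing time (a new reading comes with each control period).
- ctrl.read_camera(name): name is "side" or "top" or "wrist"; returns the picture (384x512x3 uint8, red, green, blue); there is no depth.
- ctrl.calibration(name): a dict with "intrinsics" (3x3 intrinsics, pixels), "extrinsics" (4x4, takes a point from world to camera coordinates); the wrist camera has in their place "tool_from_camera" (4x4, takes a point from camera to tool coordinates, whose origin is the TCP and whose axes are the flange's). Camera axes: x right, y up, looking along -z (the intrinsics and any distortion apply to the point x, -y, -z); pixel columns grow to the right and rows downward; lengths in m; the calibration is good to about 2 mm. A picture is of the moment at which its call begins: read the wrist's pose just before it. calibration takes no time and is no camera call.
- ctrl.sign_off(): hands the job in; it is judged then, once.
The state is a dict: "time": time; "qpos": joint angles; "dq": joint speeds; "joint_efforts": joint torques, N m; "eef_pos": TCP position; "tcp_rot": TCP orientation; "contact_force": force on the tool from outside, world axes, zero at the start; "wrist_torque": the same for the moment, N m; "opening": opening from 0.0 (shut) to 1.0 (fully open); "finger_force": force on a finger pad.
Only numpy, scipy, OpenCV 4.12 (cv2) and the standard library are available. Lean on these libraries where they do the work, as an engineer would, in place of code of your own. Each camera call takes 0.05 s, during which the arm holds its last target. There are 200 camera calls.

## Working session

There is one attempt and no reset: what is moved stays moved. The work goes in short steps, Python scripts to look and compute and a tool call to move; the robot and the scene stay as the last step left them, time stands still between calls to the robot, and variables do not carry over. Pictures are saved under pics/ and viewed, at most 13 in all, crops included, and the job is handed in when it is done.

Besides the shell and the picture viewer there is one more tool, called after "Call:" as a command line: name --pt "numbers of a row" for each row, then --argument value for the rest. send_rows: Moves the arm, as the interface text tells. Its arguments: {"type":"object","properties":{"steps":{"type":"array","items":{"type":"array","items":{"type":"number"}}},"squeeze":{"type":"number"}},"required":["steps"]}

```bash
mkdir -p pics; python3 - <<'E'
from plant import ctrl
import cv2,numpy as np
np.set_printoptions(precision=4,suppress=True)
for n in("top","side"):
    im=ctrl.read_camera(n); cv2.imwrite(f"pics/{n}0.png",im[...,::-1]); print(n,ctrl.calibration(n))
print(ctrl.calibration("wrist"));s=ctrl.get_state();print(s)
a=cv2.imread("pics/top0.png");b=cv2.imread("pics/side0.png")
E
```

```text
top {'intrinsics': array([[416.4215,   0.    , 256.7973],
       [  0.    , 416.4215, 193.3064],
       [  0.    ,   0.    ,   1.    ]]), 'extrinsics': array([[ 0.0282, -0.9995, -0.0157, -0.007 ],
       [ 0.9822,  0.0248,  0.1863, -0.5997],
       [-0.1858, -0.0206,  0.9824, -1.037 ],
       [ 0.    ,  0.    ,  0.    ,  1.    ]])}
side {'intrinsics': array([[357.1408,   0.    , 256.6456],
       [  0.    , 357.1408, 198.7323],
       [  0.    ,   0.    ,   1.    ]]), 'extrinsics': array([[ 0.9719, -0.234 ,  0.0251, -0.5865],
       [ 0.1106,  0.5482,  0.829 , -0.1545],
       [-0.2077, -0.803 ,  0.5586, -0.8167],
       [ 0.    ,  0.    ,  0.    ,  1.    ]])}
{'intrinsics': array([[293.6388,   0.    , 259.5879],
       [  0.    , 293.6388, 188.8791],
       [  0.    ,   0.    ,   1.    ]]), 'tool_from_camera': array([[-0.0004,  0.946 ,  0.3243,  0.0831],
       [ 1.    ,  0.0004,  0.0001,  0.0011],
       [-0.    ,  0.3243, -0.946 , -0.1358],
       [ 0.    ,  0.    ,  0.    ,  1.    ]])}
{'time': 0.1, 'qpos': array([-1.389 ,  0.2871,  1.578 , -0.    ,  1.2786, -0.15  ]), 'dq': array([ 0.0009, -0.0017, -0.0011,  0.0005,  0.0013, -0.0008]), 'joint_efforts': array([  0.0007, -40.7296, -29.3696,  -0.0001,   0.0034,   0.    ]), 'eef_pos': array([ 0.2198, -0.6376,  0.238 ]), 'tcp_rot': array([ 0.9863,  0.1652, -0.    , -0.0011]), 'contact_force': array([ 1.0481,  0.9552, -0.1375]), 'wrist_torque': array([-0.0718, -0.0313,  0.014 ]), 'finger_force': 0.0, 'opening': 1.0013748478709557}
```

View pics/top0.png

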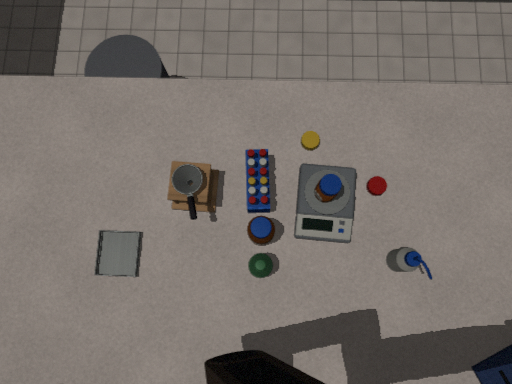

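View pics/side0.png

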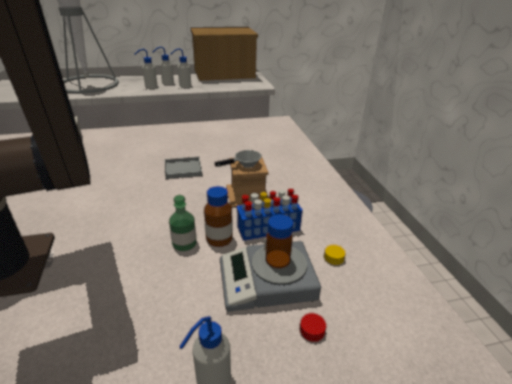

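The top view shows the balance with the capped bottle at (330,184), the funnel at (188,180) with its handle running to (193,215), the tray at (119,253) and the bystanders in between. The side view agrees.

```bash
cat > h.py <<'E'
from plant import ctrl
import cv2,numpy as np
from scipy.spatial.transform import Rotation as R
np.set_printoptions(precision=4,suppress=True)
def cam(n):
    c=ctrl.calibration(n)
    if n!="wrist":
        T=np.linalg.inv(c["extrinsics"])
    else:
        s=ctrl.get_state();P=np.eye(4);P[:3,:3]=R.from_quat(s["tcp_rot"]).as_matrix();P[:3,3]=s["eef_pos"];T=P@c["tool_from_camera"]
    return c["intrinsics"],T
def ray(c,uv,z):
    K,T=c; d=T[:3,:3]@(np.linalg.inv(K)@[uv[0],uv[1],1]*[1,-1,-1]); o=T[:3,3]
    return o+d*(z-o[2])/d[2]
def proj(c,p):
    K,T=c; q=np.linalg.inv(T)@np.r_[p,1]; q=K@(q[:3]*[1,-1,-1]); return q[:2]/q[2]
def blobs(m,mn=20):
    n,l,st,ce=cv2.connectedComponentsWithStats(m.astype(np.uint8)); 
    return [(st[i],ce[i],l==i) for i in range(1,n) if st[i,4]>=mn]
def yaw():
    x=R.from_quat(ctrl.get_state()["tcp_rot"]).as_matrix()[:,0]; return np.degrees(np.arctan2(x[1],x[0]))
E
python3 - <<'E'
from h import *
c=cam("top"); a=cv2.imread("pics/top0.png"); h=cv2.cvtColor(a,cv2.COLOR_BGR2HSV)
m=(h[...,0]>105)&(h[...,0]<130)&(h[...,1]>150)&(h[...,2]>60)
for st,ce,_ in blobs(m): print("blue",st,ce,ray(c,ce,.162),ray(c,ce,.145))
m=(h[...,2]<45); m[:150]=0;m[300:]=0
for st,ce,l in blobs(m,40):
    y,x=np.nonzero(l);P=np.array([ray(c,p,.127)[:2] for p in zip(x,y)]);w,v=np.linalg.eigh(np.cov(P.T)); print("dark",st,ce,P.mean(0),np.degrees(np.arctan2(v[1,1],v[0,1])),np.sqrt(w*12))
print("funnel",ray(c,(188,180),.133)); print("tray",ray(c,(119,253),.01))
for p in[(97,231),(141,231),(137,276),(97,276)]:print(ray(c,p,.018))
for p,z in[((261,227),.145),((261,265),.14),((258,180),.1),((328,191),.058)]:print(p,ray(c,p,z))
big=cv2.resize(a[140:300,80:400],None,fx=2.5,fy=2.5,interpolation=cv2.INTER_CUBIC);cv2.imwrite("pics/big.png",big)
E
```

```text
blue [248 150  22  60 303] [257.835  188.8746] [0.5905 0.0047 0.162 ] [0.5939 0.005  0.145 ]
blue [247 171   4  27  44] [247.6364 185.0909] [0.599  0.0292 0.162 ] [0.6026 0.0299 0.145 ]
blue [320 174  22  21 342] [330.3713 183.9386] [ 0.6067 -0.1669  0.162 ] [ 0.6104 -0.1696  0.145 ]
blue [251 217  20  21 340] [260.5206 227.0176] [ 0.5    -0.0041  0.162 ] [ 0.5018 -0.0039  0.145 ]
blue [406 251  26  28 193] [415.7202 260.5181] [ 0.4327 -0.3604  0.162 ] [ 0.4334 -0.3664  0.145 ]
dark [207 171   7  34  88] [210.1932 188.1136] [0.5965 0.1227] 177.341467156037 [0.0078 0.0829]
dark [320 189  24  12  51] [333.1765 194.8627] [ 0.5872 -0.1791] 89.32805652604455 [0.0226 0.0505]
dark [187 196  10  23 141] [191.7376 206.8511] [0.5487 0.1656] -167.900615393729 [0.0155 0.0558]
dark [248 209  22   3  42] [258.9762 210.3095] [0.5444 0.0011] 93.77293368957241 [0.0057 0.0532]
dark [261 218  14  26  65] [270.0462 232.1231] [ 0.492 -0.027] 170.00939098306986 [0.0211 0.0618]
dark [302 218  31  13 310] [317.0516 223.9968] [ 0.5146 -0.1399] 86.13274613049677 [0.0254 0.0719]
dark [264 256   9  14  45] [268.4444 262.2222] [ 0.4204 -0.0248] -152.25735445713954 [0.013  0.0296]
funnel [0.6142 0.1776 0.133 ]
tray [0.4364 0.3747 0.01  ]
[0.4929 0.4366 0.018 ]
[0.4961 0.3178 0.018 ]
[0.3775 0.3189 0.018 ]
[0.3745 0.4248 0.018 ]
(261, 227) [ 0.5019 -0.005   0.145 ]
(261, 265) [ 0.4131 -0.0074  0.14  ]
(258, 180) [0.6258 0.0061 0.1   ]
(328, 191) [ 0.6102 -0.1771  0.058 ]
```

View pics/big.png

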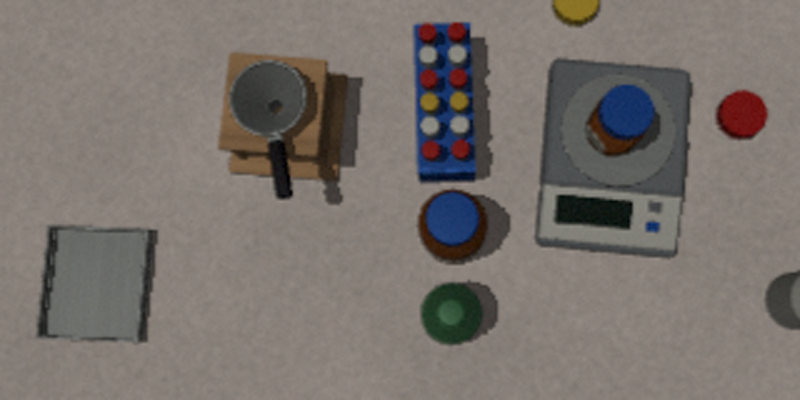

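The enlarged view confirms the cap on the balance and the handle running along about yaw 11°. I'll go above the cap.

Call:
send_rows --pt "0.02 -0.012 0 1 1" --pt "0.055 -0.034 0 3 1" --pt "0.095 -0.058 -0.01 5 1" --pt "0.135 -0.083 -0.02 8 1" --pt "0.175 -0.107 -0.02 8 1" --pt "0.215 -0.132 -0.02 8 1" --pt "0.255 -0.156 -0.02 8 1" --pt "0.295 -0.181 -0.02 8 1" --pt "0.335 -0.205 -0.02 8 1" --pt "0.375 -0.23 -0.02 8 1" --pt "0.415 -0.255 -0.02 8 1" --pt "0.455 -0.279 -0.02 8 1" --squeeze 30

```text
time: 1.3
eef_pos: [0.5599, -0.2242, 0.2589]
tcp_rot: [0.995, 0.096, -0.0, -0.0]
contact_force: [0.2, -0.3, -0.1]
opening: 1.0
finger_force: 0.0
```

```bash
python3 - <<'E'
from h import *
s=ctrl.get_state();print(s["time"],s["eef_pos"],yaw(),s["qpos"]);M=R.from_quat(s["tcp_rot"]).as_matrix()
print(M.T@(np.array([.607,-.167,.258])-s["eef_pos"]))
E
```

```text
1.3 [ 0.5599 -0.2242  0.2589] 11.016891174842423 [-0.549   0.1154  1.7394 -0.0001  1.2875  0.8295]
[ 0.0572 -0.0472  0.0009]
```

Call:
send_rows --pt "0.03 -0.025 0 0 1" --pt "0.05 -0.042 0 0 1" --pt "0.057 -0.047 0 0 1" --pt "0.057 -0.047 0 0 1" --pt "0.057 -0.047 0 0 1"

```text
time: 1.8
eef_pos: [0.6056, -0.1699, 0.2589]
tcp_rot: [0.995, 0.096, -0.001, 0.0]
contact_force: [-0.2, -1.1, 0.8]
opening: 1.002
finger_force: 0.0
```

```bash
python3 - <<'E'
from h import *
c=cam("wrist");s=ctrl.get_state();a=ctrl.read_camera("wrist")[...,::-1].copy();cv2.imwrite("pics/w1.png",a)
print(s["eef_pos"],yaw());h=cv2.cvtColor(a,cv2.COLOR_BGR2HSV)
m=(h[...,0]>105)&(h[...,0]<130)&(h[...,1]>150)&(h[...,2]>40)
for st,ce,l in blobs(m,300):
    p=ray(c,ce,.162); print(st,ce,p,R.from_quat(s["tcp_rot"]).as_matrix().T@(p-s["eef_pos"]))
E
```

```text
[ 0.6056 -0.1699  0.2589] 10.935926388639713
[  67   20   85  161 5588] [123.2564  96.4298] [ 0.662  -0.0552  0.162 ] [ 0.0774 -0.1019  0.0968]
[ 228  156   59   62 2826] [257.2583 186.9639] [ 0.6104 -0.1682  0.162 ] [ 0.0051 -0.0008  0.0969]
[  47  222   63   54 2523] [ 77.7602 248.4978] [ 0.5222 -0.0204  0.162 ] [-0.0533 -0.1626  0.097 ]
```

View pics/w1.png

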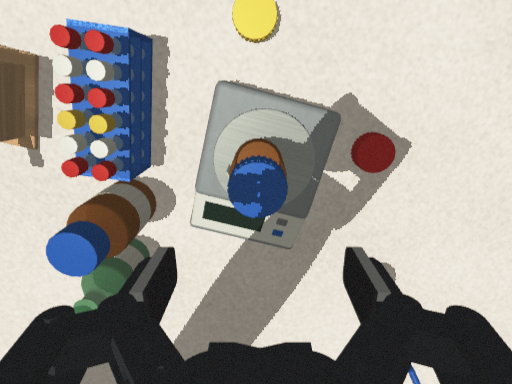

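The wrist view shows the cap at (257,187), nearly centred between the open fingers. I'll go down and grip it.

Call:
send_rows --pt "0.002 -0.001 0.02 0 1" --pt "0.004 -0.001 0.05 0 1" --pt "0.004 -0.001 0.08 0 1" --pt "0.004 -0.001 0.105 0 1" --pt "0.004 -0.001 0.116 0 1" --pt "0.004 -0.001 0.116 0 1" --pt "0.004 -0.001 0.116 0 0.3" --pt "0.004 -0.001 0.116 0 0.0" --pt "0.004 -0.001 0.116 0 -0.2" --pt "0.004 -0.001 0.116 0 -0.2" --pt "0.004 -0.001 0.116 0 -0.2" --pt "0.004 -0.001 0.116 0 -0.2" --squeeze 25

```text
time: 3.05
eef_pos: [0.611, -0.1679, 0.1457]
tcp_rot: [0.995, 0.096, 0.001, 0.001]
contact_force: [-1.3, -0.8, 5.3]
opening: 0.609
finger_force: 26.1
```

Call:
send_rows --pt "0 0 -0.004 0 -0.2" --pt "0 0 -0.012 0 -0.2" --pt "0 0 -0.024 0 -0.2" --pt "0 0 -0.04 0 -0.2" --pt "0 0 -0.06 0 -0.2" --pt "0 0 -0.085 0 -0.2" --pt "0 0 -0.11 0 -0.2" --pt "0 0 -0.125 0 -0.2" --pt "0 0 -0.13 0 -0.2"

```text
time: 3.95
eef_pos: [0.6109, -0.1678, 0.2768]
tcp_rot: [0.995, 0.096, 0.002, 0.001]
contact_force: [0.2, -0.5, -0.6]
opening: 0.612
finger_force: 26.2
```

```bash
python3 - <<'E'
from h import *
s=ctrl.get_state();print(s["opening"],s["finger_force"],s["qpos"],s["eef_pos"])
a=ctrl.read_camera("side")[...,::-1];w=ctrl.read_camera("wrist")[...,::-1]
cv2.imwrite("pics/s2.png",np.hstack([cv2.resize(a[150:330,150:400],(400,288)),cv2.resize(w,(384,288))]))
M=R.from_quat(s["tcp_rot"]).as_matrix();print(M.T@(np.array([.435,.372,.27])-s["eef_pos"]))
E
```

```text
0.6122973342002297 26.177054531872272 [-0.428   0.1673  1.6487  0.      1.3204  0.9505] [ 0.6109 -0.1678  0.2768]
[-0.0695 -0.5635  0.0049]
```

View pics/s2.png

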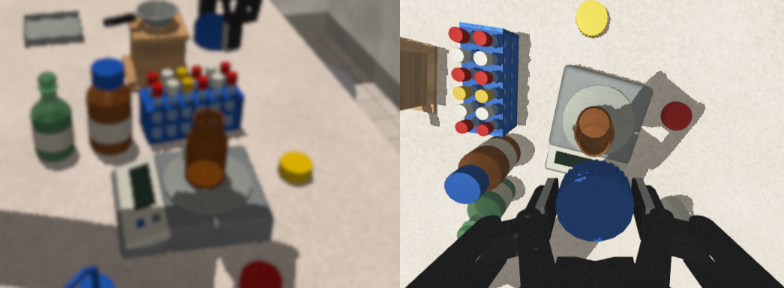

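The bottle stands open on the pan and the cap is held in the fingers. Next stop is the tray.

Call:
send_rows --pt "-0.002 -0.018 0 0 -0.2" --pt "-0.007 -0.055 0 0 -0.2" --pt "-0.013 -0.103 0 0 -0.2" --pt "-0.019 -0.151 0 0 -0.2" --pt "-0.025 -0.199 0 0 -0.2" --pt "-0.03 -0.247 0 0 -0.2" --pt "-0.036 -0.295 0 0 -0.2" --pt "-0.042 -0.343 0 0 -0.2" --pt "-0.048 -0.391 0 0 -0.2" --pt "-0.054 -0.439 0 0 -0.2" --pt "-0.06 -0.487 0 0 -0.2" --pt "-0.066 -0.53 0 0 -0.2"

```text
time: 5.25
eef_pos: [0.441, 0.3424, 0.2715]
tcp_rot: [0.995, 0.097, -0.002, 0.0]
contact_force: [0.3, 0.1, -0.3]
opening: 0.61
finger_force: 26.2
```

Call:
send_rows --pt "-0.002 -0.025 0.03 0 -0.2" --pt "-0.004 -0.034 0.075 0 -0.2" --pt "-0.004 -0.034 0.12 0 -0.2" --pt "-0.004 -0.034 0.165 0 -0.2" --pt "-0.004 -0.034 0.2 0 -0.2" --pt "-0.004 -0.034 0.2 0 -0.2" --pt "-0.004 -0.034 0.2 0 -0.2"

```text
time: 5.95
eef_pos: [0.4321, 0.3727, 0.0725]
tcp_rot: [0.995, 0.096, -0.001, 0.001]
contact_force: [1.0, 0.0, 0.8]
opening: 0.607
finger_force: 26.5
```

```bash
python3 - <<'E'
from h import *
c=cam("wrist");s=ctrl.get_state();print(s["eef_pos"],s["qpos"],s["finger_force"])
w=ctrl.read_camera("wrist")[...,::-1];cv2.imwrite("pics/w3.png",w)
M=R.from_quat(s["tcp_rot"]).as_matrix()
for x in(.375,.495):
  for y in(.319,.43): print(proj(c,[x,y,.018]))
E
```

```text
[0.4321 0.3727 0.0725] [0.5339 0.2572 1.9458 0.0002 0.9416 1.912 ] 26.48431409150362
[311.7544 291.0106]
[169.0463 267.7491]
[357.7114 139.7832]
[186.7659 105.8239]
```

View pics/w3.png

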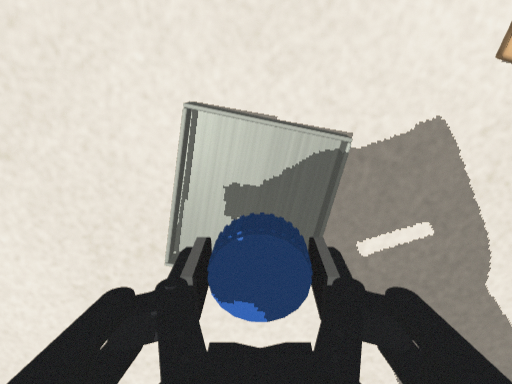

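The tray appears at pixels (166–351, 103–263), as predicted, with the cap over it. I'll lower and release with a partial opening, to stay off the walls.

Call:
send_rows --pt "0.005 -0.003 0.02 0 -0.2" --pt "0.008 -0.003 0.04 0 -0.2" --pt "0.008 -0.003 0.052 0 -0.2" --pt "0.008 -0.003 0.058 0 -0.2" --pt "0.008 -0.003 0.058 0 -0.2" --pt "0.008 -0.003 0.058 0 0.35" --pt "0.008 -0.003 0.058 0 0.45" --pt "0.008 -0.003 0.058 0 0.45" --pt "0.008 -0.003 0.04 0 0.45" --pt "0.008 -0.003 0.01 0 0.45" --pt "0.008 -0.003 -0.03 0 0.45" --pt "0.008 -0.003 -0.08 0 0.6"

```text
time: 7.2
eef_pos: [0.4395, 0.3765, 0.1531]
tcp_rot: [0.995, 0.096, -0.002, 0.001]
contact_force: [0.7, -0.0, -0.3]
opening: 0.799
finger_force: 0.0
```

```bash
python3 - <<'E'
from h import *
c=cam("wrist");s=ctrl.get_state();print(s["eef_pos"],yaw())
w=ctrl.read_camera("wrist")[...,::-1].copy();cv2.imwrite("pics/w4.png",w)
h=cv2.cvtColor(w,cv2.COLOR_BGR2HSV);m=(h[...,0]>105)&(h[...,0]<130)&(h[...,1]>150)&(h[...,2]>40)
for st,ce,l in blobs(m,200): print(st,ce,ray(c,ce,.027))
M=R.from_quat(s["tcp_rot"]).as_matrix();print(M.T@(np.array([.540,.164,.24])-s["eef_pos"]))
E
```

```text
[0.4395 0.3765 0.1531] 11.005513088872801
[ 233  153   53   55 2251] [258.7197 180.5535] [0.4408 0.3763 0.027 ]
[ 0.0578  0.2279 -0.0868]
```

The cap lies in the tray at (0.441, 0.376). Moving above the handle.

Call:
send_rows --pt "0.003 0.01 -0.03 0 1" --pt "0.01 0.04 -0.06 0 1" --pt "0.02 0.08 -0.085 0 1" --pt "0.03 0.12 -0.087 0 1" --pt "0.04 0.16 -0.087 0 1" --pt "0.05 0.195 -0.087 0 1" --pt "0.056 0.22 -0.087 0 1" --pt "0.058 0.228 -0.087 0 1" --pt "0.058 0.228 -0.087 0 1" --pt "0.058 0.228 -0.087 0 1"

```text
time: 8.25
eef_pos: [0.5409, 0.1654, 0.2403]
tcp_rot: [0.995, 0.096, -0.0, -0.0]
contact_force: [0.5, 0.8, 0.2]
opening: 0.999
finger_force: 0.0
```

```bash
python3 - <<'E'
from h import *
c=cam("wrist");s=ctrl.get_state();print(s["eef_pos"],yaw())
w=ctrl.read_camera("wrist")[...,::-1].copy();cv2.imwrite("pics/w5.png",w)
h=cv2.cvtColor(w,cv2.COLOR_BGR2HSV);m=(h[...,2]<60)
M=R.from_quat(s["tcp_rot"]).as_matrix()
for st,ce,l in blobs(m,200):
    y,x=np.nonzero(l);P=np.array([M.T@(ray(c,p,.134)-s["eef_pos"]) for p in zip(x,y)])[:,:2];W,v=np.linalg.eigh(np.cov(P.T)); print(st,ce,P.mean(0),np.degrees(np.arctan(v[1,1]/v[0,1])),np.sqrt(W*12))
E
```

```text
[0.5409 0.1654 0.2403] 11.03564249959151
[252 151  18  61 992] [260.8669 181.4677] [0.0067 0.0022] -0.6652680808131303 [0.0148 0.054 ]
[469 208  43  28 729] [493.1646 221.0713] [-0.0307  0.2126] -72.69009848853428 [0.0179 0.0373]
[    0   247   512   137 32059] [258.1536 342.3086] [-0.1737 -0.0006] 89.77360638763822 [0.1374 0.5559]
```

View pics/w5.png

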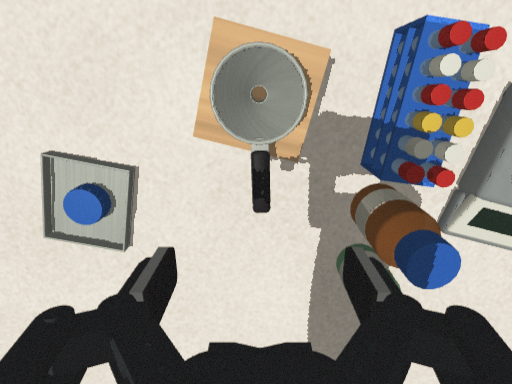

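The handle is at (261,181), in line with the tool. I'll go down and grip it.

Call:
send_rows --pt "0.004 0.001 0.02 0 0.6" --pt "0.012 0.002 0.05 0 0.3" --pt "0.012 0.002 0.08 0 0.2" --pt "0.012 0.002 0.105 0 0.2" --pt "0.012 0.002 0.121 0 0.2" --pt "0.012 0.002 0.121 0 0.2" --pt "0.012 0.002 0.121 0 -0.3" --pt "0.012 0.002 0.121 0 -0.6" --pt "0.012 0.002 0.121 0 -0.85" --pt "0.012 0.002 0.121 0 -1" --pt "0.012 0.002 0.121 0 -1" --pt "0.012 0.002 0.121 0 -1" --squeeze 80

```text
time: 9.5
eef_pos: [0.5544, 0.1662, 0.121]
tcp_rot: [0.995, 0.096, 0.002, -0.001]
contact_force: [-0.2, 5.9, 2.6]
opening: 0.165
finger_force: 77.6
```

Call:
send_rows --pt "0 0 0 0 -1" --pt "0 0 -0.002 0 -1" --pt "0 0 -0.006 0 -1" --pt "0 0 -0.014 0 -1" --pt "0 0 -0.026 0 -1" --pt "0 0 -0.042 0 -1" --pt "0 0 -0.06 0 -1" --pt "0 0 -0.085 0 -1" --pt "0 0 -0.115 0 -1" --pt "0 0 -0.15 0 -1" --pt "0 0 -0.17 0 -1" --pt "0 0 -0.18 0 -1"

```text
time: 10.7
eef_pos: [0.5544, 0.1647, 0.304]
tcp_rot: [0.995, 0.096, 0.003, 0.0]
contact_force: [-0.2, 0.4, -0.5]
opening: 0.166
finger_force: 77.2
```

```bash
python3 - <<'E'
from h import *
s=ctrl.get_state();c=cam("wrist");w=ctrl.read_camera("wrist")[...,::-1];cs=cam("side")
a=ctrl.read_camera("side")[...,::-1];print(s["eef_pos"],s["opening"],s["finger_force"],s["contact_force"])
M=R.from_quat(s["tcp_rot"]).as_matrix()
u=proj(cs,s["eef_pos"]+M@[.067,0,0]).astype(int);print(u)
x0=max(u[0]-65,0);y0=max(u[1]-55,0);cv2.imwrite("pics/a6.png",a);cv2.imwrite("pics/w6.png",w)
cv2.imwrite("pics/s6.png",np.hstack([cv2.resize(a[y0:y0+110,x0:x0+130],(416,352),interpolation=cv2.INTER_CUBIC),cv2.resize(w,(384,288)) if 0 else cv2.copyMakeBorder(cv2.resize(w,(384,288)),0,64,0,0,0)]))
E
```

```text
[0.5544 0.1647 0.304 ] 0.16618460655226253 77.19968318939209 [-0.16    0.3697 -0.5211]
[249  96]
```

View pics/s6.png

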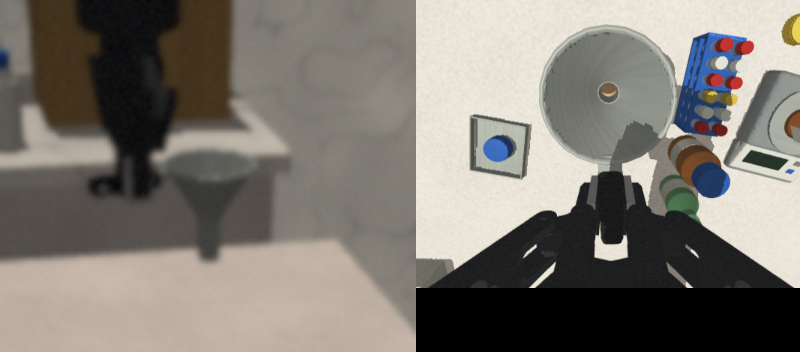

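The funnel hangs upright in the grip, with the rim centre near full-image pixel (255,126) and the stem hole near (256,124). Next I'll measure the stem end in the tool frame and the bottle mouth.

```bash
python3 - <<'E'
from h import *
s=ctrl.get_state();M=R.from_quat(s["tcp_rot"]).as_matrix();c=cam("wrist")
w=cv2.imread("pics/w6.png");g=cv2.cvtColor(w,cv2.COLOR_BGR2GRAY);h=cv2.cvtColor(w,cv2.COLOR_BGR2HSV)
H=cv2.HoughCircles(cv2.medianBlur(g,5),cv2.HOUGH_GRADIENT,1,20,param1=80,param2=15,minRadius=8,maxRadius=22)
print([x for x in H[0] if abs(x[0]-256)<40 and abs(x[1]-124)<40])
H=cv2.HoughCircles(cv2.medianBlur(g,5),cv2.HOUGH_GRADIENT,1,40,param1=80,param2=25,minRadius=80,maxRadius=100)
print(None if H is None else H[0][:3])
t=lambda uv,z:M.T@(ray(c,uv,s["eef_pos"][2]+z)-s["eef_pos"])
for uv in[(255,126)]:print("rim",t(uv,.012))
for uv in[(256,124)]:
    for z in(-.033,-.068):print("hole",z,t(uv,z))
print("rimpix L/R/T/B",[t(p,.012) for p in[(165,125),(345,125),(255,35),(255,217)]])
# mouth from image at t=3.95
K,_=c;T=np.eye(4);T[:3,:3]=R.from_quat([.995,.096,.002,.001]).as_matrix();T[:3,3]=[.6109,-.1678,.2768]
wc=(K,T@ctrl.calibration("wrist")["tool_from_camera"])
big=cv2.imread("pics/s2.png")[:,400:];hb=cv2.cvtColor(big,cv2.COLOR_BGR2HSV)
m=(hb[...,0]<20)&(hb[...,1]>120);m[:,:150]=0;m[:,240:]=0
for st,ce,l in blobs(m,50):
    x,y,ww,hh,_=st;print(st,ce)
    # mouth ellipse = topmost in camera: use width there
print("mouth guess",ray(wc,(258.7,157),.158))
ct=cam("top");a=ctrl.read_camera("top")[...,::-1].copy();cv2.imwrite("pics/t7.png",a)
crops=[cv2.resize(a[150:250,280:380],(400,400),interpolation=cv2.INTER_CUBIC),cv2.resize(big[80:180,140:240],(400,400),interpolation=cv2.INTER_CUBIC)]
cv2.imwrite("pics/v7.png",np.hstack(crops))
E
```

```text
[array([255.5, 123.5,  12.7], dtype=float32)]
[[255.5 125.5  92.5]]
rim [ 0.0684 -0.0008 -0.0117]
hole -0.033 [ 0.0641 -0.0009  0.0333]
hole -0.068 [ 0.0601 -0.0013  0.0683]
rimpix L/R/T/B [array([ 0.0688, -0.0382, -0.0117]), array([ 0.0688,  0.0366, -0.0117]), array([ 0.1023, -0.0006, -0.0116]), array([ 0.0271, -0.001 , -0.0119])]
[ 174  107   40   50 1524] [193.7428 131.2343]
mouth guess [ 0.6367 -0.1634  0.158 ]
```

View pics/v7.png

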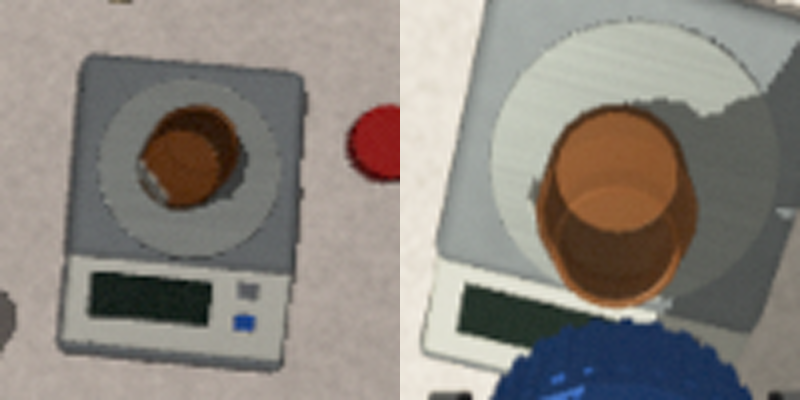

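In the wrist crop the mouth is at the lower end, with its centre near full-image (259,187). In the top crop the mouth is at about (330.5,186).

```bash
python3 - <<'E'
from h import *
s=ctrl.get_state();M=R.from_quat(s["tcp_rot"]).as_matrix();K=ctrl.calibration("wrist")["intrinsics"]
T=np.eye(4);T[:3,:3]=R.from_quat([.9954,.096,.002,.001]).as_matrix();T[:3,3]=[.6109,-.1678,.2768]
wc=(K,T@ctrl.calibration("wrist")["tool_from_camera"])
print(ray(wc,(259,186.7),.158),ray(cam("top"),(330.5,185.75),.158))
m=np.array([.611,-.168,.158]);print(M.T@(m+[0,0,.05]-s["eef_pos"])-[.064,-.001,.068],yaw(),s["time"])
E
```

```text
[ 0.6096 -0.1689  0.158 ] [ 0.6032 -0.1678  0.158 ]
[-0.071   0.3386  0.0239] 10.9957300615257 10.85
```

Call:
send_rows --pt "-0.002 0.01 0 0 -1" --pt "-0.006 0.03 0 0 -1" --pt "-0.012 0.06 0 0 -1" --pt "-0.02 0.095 0 0 -1" --pt "-0.027 0.13 0 0 -1" --pt "-0.035 0.167 0 0 -1" --pt "-0.043 0.204 0 0 -1" --pt "-0.05 0.24 0 0 -1" --pt "-0.057 0.272 0 0 -1" --pt "-0.063 0.302 0 0 -1" --pt "-0.068 0.325 0 0 -1" --pt "-0.071 0.336 0 0 -1"

```text
time: 12.05
eef_pos: [0.5466, -0.1807, 0.2971]
tcp_rot: [0.996, 0.095, -0.002, -0.001]
contact_force: [-0.5, -0.1, -1.3]
opening: 0.17
finger_force: 77.3
```

Call:
send_rows --pt "-0.001 0.003 0 0 -1" --pt "-0.001 0.003 0.01 0 -1" --pt "-0.001 0.003 0.025 0 -1" --pt "-0.001 0.003 0.035 0 -1" --pt "-0.001 0.003 0.04 0 -1" --pt "-0.001 0.003 0.04 0 -1" --pt "-0.001 0.003 0.04 0 -1" --pt "-0.001 0.003 0.04 0 -1"

```text
time: 12.85
eef_pos: [0.5479, -0.1816, 0.2601]
tcp_rot: [0.995, 0.096, 0.001, 0.0]
contact_force: [-0.1, -0.3, -0.3]
opening: 0.169
finger_force: 77.3
```

```bash
python3 - <<'E'
from h import *
s=ctrl.get_state();M=R.from_quat(s["tcp_rot"]).as_matrix();print(s["eef_pos"],s["contact_force"],s["finger_force"])
cs=cam("side");a=ctrl.read_camera("side")[...,::-1];cv2.imwrite("pics/a8.png",a)
e=s["eef_pos"]+M@[.064,-.001,.068];print("stem end",e,proj(cs,e),"mouth",proj(cs,[.610,-.168,.158]),"base",proj(cs,[.61,-.168,.058]),"rim",proj(cs,e+[0,0,.08]))
u=proj(cs,e).astype(int);print(u-[50,45])
w=ctrl.read_camera("wrist")[...,::-1]
x,y=u-[50,45];cv2.imwrite("pics/v8.png",np.hstack([cv2.resize(a[y:y+100,x:x+100],(500,500),interpolation=cv2.INTER_CUBIC),cv2.copyMakeBorder(cv2.resize(w[:,100:400],(300,384)),0,116,0,0,0)]))
E
```

```text
[ 0.5479 -0.1816  0.2601] [-0.104  -0.2909 -0.3288] 77.3072612285614
stem end [ 0.6106 -0.1685  0.1922] [282.725  208.8994] mouth [281.2659 222.5943] base [278.3385 259.0259] rim [285.5943 173.4956]
[232 163]
```

View pics/v8.png

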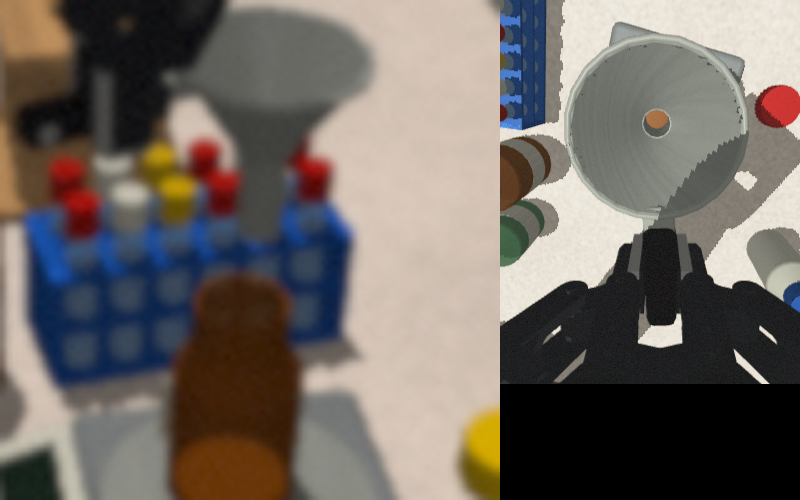

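The side view shows the stem end at about (284,211) and the mouth at about (280,223), so the funnel sits slightly too far along +x. I'll measure the edges numerically.

```bash
python3 - <<'E'
from h import *
a=cv2.imread("pics/a8.png");h=cv2.cvtColor(a,cv2.COLOR_BGR2HSV).astype(int)
print("S stem rows")
for r in(203,205,207,209):print(r,h[r,274:296,1])
nb=lambda r:[i for i in range(262,302) if a[r,i,2]>1.3*a[r,i,0]+5]
for r in range(217,240,2):
    x=nb(r);print(r,x and (min(x),max(x),(min(x)+max(x))/2))
cs=cam("side")
for z in(.128,.14,.158):print(z,proj(cs,[.61,-.168,z]))
for d in([.01,0,0],[0,.01,0]):print(proj(cs,np.array([.61,-.168,.158])+d)-proj(cs,[.61,-.168,.158]))
E
```

```text
S stem rows
203 [179 225 231 234 182 107  44  15  15  11  14  17  14   4  49 106 122  78
  56  72  76  76]
205 [124 161 167 163 119  63  26  15  15  14  18  15   7  45 128 178 185 153
 126 112 110 118]
207 [106  93  92  90  89  57  11   7  11  11  14  14   7  70 156 194 191 159
 123 107 104 104]
209 [129 113 110 109 104  88  52  21   7   4   4   7  11  70 151 197 212 199
 177 146 142 148]
217 []
219 (273, 286, 279.5)
221 (271, 288, 279.5)
223 (271, 289, 280.0)
225 (271, 289, 280.0)
227 (271, 289, 280.0)
229 (271, 288, 279.5)
231 (269, 288, 278.5)
233 (268, 290, 279.0)
235 (267, 292, 279.5)
237 (266, 292, 279.0)
239 (266, 291, 278.5)
0.128 [280.3411 234.1037]
0.14 [280.7059 229.5633]
0.158 [281.2659 222.5943]
[ 4.7346 -0.6152]
[-1.4189 -2.9512]
```

Call:
send_rows --pt "-0.002 0 0 0 -1" --pt "-0.0035 -0.0005 0.003 0 -1" --pt "-0.0035 -0.0005 0.008 0 -1" --pt "-0.0035 -0.0005 0.014 0 -1" --pt "-0.0035 -0.0005 0.019 0 -1" --pt "-0.0035 -0.0005 0.022 0 -1" --pt "-0.0035 -0.0005 0.024 0 -1" --pt "-0.0035 -0.0005 0.024 0 -1" --pt "-0.0035 -0.0005 0.024 0 -1" --pt "-0.0035 -0.0005 0.024 0 -1"

```text
time: 13.95
eef_pos: [0.5441, -0.1819, 0.2357]
tcp_rot: [0.995, 0.096, 0.0, 0.0]
contact_force: [-0.1, 0.7, -1.0]
opening: 0.172
finger_force: 77.3
```

```bash
python3 - <<'E'
from h import *
s=ctrl.get_state();M=R.from_quat(s["tcp_rot"]).as_matrix();print(s["eef_pos"],s["contact_force"])
cs=cam("side");a=ctrl.read_camera("side")[...,::-1].copy()
e=s["eef_pos"]+M@[.064,-.001,.068];print("stem end",e,proj(cs,e))
h=cv2.cvtColor(a,cv2.COLOR_BGR2HSV).astype(int)
for r in(212,214,216,218,220,222,224,226,228,230):
    x=[i for i in range(262,302) if a[r,i,2]>1.3*a[r,i,0]+5];print(r,x and(min(x),max(x)),h[r,272:293,1])
cv2.imwrite("pics/v9.png",cv2.resize(a[160:260,232:332],(600,600),interpolation=cv2.INTER_CUBIC))
E
```

```text
[ 0.5441 -0.1819  0.2357] [-0.0533  0.7205 -0.9618]
stem end [ 0.6068 -0.1687  0.1677] [280.1414 219.1425]
212 [] [205 204 186 148 100  40   4  11  14  11  11  11   7  26 115 180 192 203
 197 188 176]
214 [] [217 213 212 186 126  41   4  15  15  17  14  17   7  31  84 137 173 178
 137 110 100]
216 [] [169 144 119 102  67  18  11  14  10  14  14  11   4  35  77 126 163 156
 126 100  95]
218 [] [ 81  29  37  52  46  30  18  11  14  11  18  14  15  18  29  79 152 170
 161 134 114]
220 (272, 287) [ 96 143 159 154 114  69  40  26  22  22  22  33  54 107 133 107  71  99
 158 190 184]
222 (271, 289) [175 205 193 186 191 173 136 121 108 100 117 119 150 182 197 200 169 103
  61 103 123]
224 (271, 289) [190 208 197 190 184 190 187 215 182 192 177 184 171 182 177 204 196 137
  48  56  90]
226 (271, 289) [182 206 206 189 178 184 186 201 196 193 183 169 181 171 196 203 182 108
  27  75  92]
228 (271, 288) [191 202 216 213 213 217 246 204 204 193 196 178 190 209 229 225 192  66
  76 129 132]
230 (271, 288) [201 215 246 203 221 209 230 225 225 242 221 217 213 224 223 221 172  78
 129 177 186]
```

View pics/v9.png

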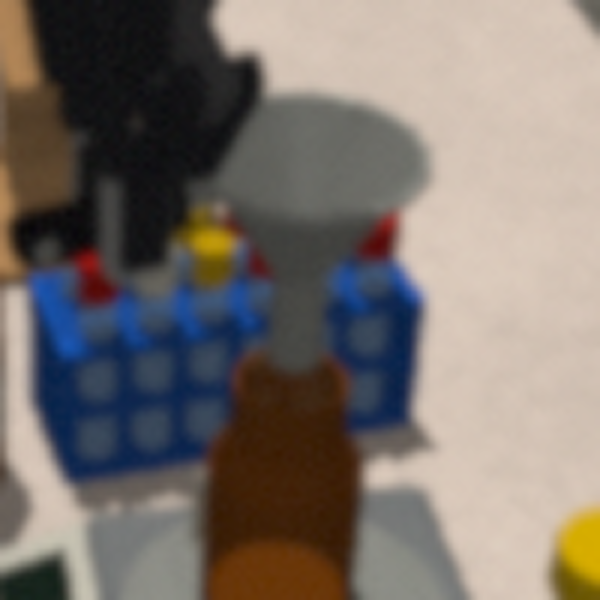

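The stem end is centred over the mouth: in the side view the stem is at x≈281 and the mouth at x≈280. The gap is about 1 cm, and the force reading shows no contact. Handing in.

```bash
python3 -c "
from plant import ctrl
print(ctrl.sign_off())"
```

```text
the job is handed in; nothing more can be done
None
```

I handed the job in at about 14 s: the cap is in the tray, and the funnel is held upright and centred over the open bottle, its stem end about 1 cm above the mouth and touching nothing.

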